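Clamp the gift jar to the set mark

TASK

Stand the glass jar with the heart-topped lid gently upright in the jar clamp, between its V-block and its jaw, and let go of it. Then turn the clamp's bar knob clockwise until the jar is gripped in the V and the sprung jaw's pointer is pushed back level with the raised mark on the carriage, and not much beyond: too much squeeze breaks the glass. Work the jaw by the knob only, hold the knob lightly without wrenching or leaning on it, and leave the other goods where they stand.

Things in the scene. Friction and masses are not known exactly. Their poses are not given: they have to be found in the camera images.
- jar: Loose round clear-glass sweet jar, straight-sided body 62 mm in diameter and 88 mm tall, with a fixed pink ceramic lid (64 mm across, from 88 to 104 mm) and an upright heart finial up to 127 mm; 0.25 to 0.5 kg. Origin: centre of its underside, z up. The whole side between 10 and 85 mm up may be gripped.
- station: Bench clamp fixed to the counter: white slab 120 mm (x) by 280 mm (y), 12 mm thick, all in line along its own y: V-block and pad for the jar about y = -83 mm, sprung jaw and dark steel carriage from -28 to 56 mm (knob at 0), grey gearbox (68 by 62 mm, top at 75 mm) with the knob on it at y = 95 mm. Origin on the counter under the slab's middle.
- nest (a point): Middle of the nest pad's top, 16 mm above the counter; axes as the station's. The V-block (cheek tops 57 mm high) on its -y side is locked up to 5 mm nearer or farther each time: a seated jar's axis ends at x = 0, y = -5 to +5 mm here; put down at y = +10 mm it clears V and jaw, and the jaw slides it home. The free jaw face is at y = +55 mm at knob 0, 10 mm nearer per radian.
- carriage: Dark steel block 64 mm (x) by 50 mm (y) by 36 mm, top 50 mm above the counter, that the knob drives towards the nest (its -y) by 10 mm per radian. Carries the sprung jaw. Its axes are the station's; its origin is the station's at knob 0.
- jaw: Aluminium plate 36 mm wide, 18 to 58 mm above the counter, on two coil springs on the carriage's nest side, with a flat stem back over the carriage. Free, it rests fully forward; the jar pushes it back towards the carriage, at most 20 mm, against 1.2 N per mm. Axes as the carriage's; origin is the carriage's when free.
- pointer (a point): Middle of the top edge of the pointer, a steel cross-bar 28 mm long (x), 3 mm thick, on the jaw's stem, top 66 mm above the counter. Moves with the jaw.
- mark (a point): Midway between the two raised steel ribs on the carriage (14 mm long, 3 mm thick, one either side of the stem, 66 mm above the counter) that are the set mark. In the mark's axes (the station's) the pointer is at y = -12 mm with the jaw free; at the mark it is at y = 0, in line with the ribs: jaw pushed back 12 mm, pressing with 14 N.
- knob (a joint): Angle of the clamp knob, rad, 0 to 5.4, growing clockwise seen from above (tightening). It stays where it is left. Friction torque 0.20 N m, plus 0.010 N m per newton of jaw force: about 0.35 N m to tighten at the mark. The angle at which the mark is reached differs each time with the V-block.
- knob_grip (a point): On the knob's vertical axis at the height to grip, 103 mm above the counter, 10 mm below the bar's top. The black knob is a 48 mm disc, 10 mm thick, with a bar on it 46 mm long (this point's x), 12 mm thick (its y), 28 mm tall above the disc. The axes turn with the knob: yaw is the station's yaw minus the knob angle. Grip it with 20 to 35 N.
- bank: Bystander: small red gumball bank with a glass globe, 80 mm across, 128 mm tall. Origin under its centre.
- mailbox: Bystander: cream toy mailbox with a round top and a heart on its front, 130 by 75 mm, 93 mm tall (flag to 118 mm). Origin under its centre.
- tin: Bystander: low round steel tin 88 mm across, 48 mm tall. Origin under its centre.
- pad: Black rubber pad 62 by 56 mm, 4 mm thick, on the slab in the nest, that the jar stands on. Origin under its centre, 12 mm above the counter.
There are look-alikes about, which are no part of the job. Leave any orange look-alike of the jar alone.

How it is judged:
By the outcome, as a careful person would: the job done as asked, in the order asked, and still so for the second after the job is handed in, with the robot touching nothing.
It also fails if it takes over 72 s, if anything falls off the work surface, if the arm or the gripper's body presses on something with over 40 N, if the wrist force passes 120 N, or if a joint passes its speed limit or range.

ROBOT

A 6-joint arm with a two-finger parallel gripper is mounted at the origin on the work surface. World frame = base frame: x ahead of the robot, y to its left, z up, the work surface at z = 0. Lengths are in m, angles in rad, forces in N, time in s.
With the tool pointing down it reaches from about 0.375 to 0.75 m from the base axis. Payload 9 kg.
Tool frame: the origin (TCP) lies on the centre line of the jaws, within the pads' length; the fingertips stand 19 mm ahead of it and the grasp point (between the pads) is the TCP; z points along the fingers, y is the line along which they close (so a half turn about z gives the same grasp; the last joint's range is limited). The gripper opens to 85 mm and grips with 20 to 120 N. Pads are 22 mm wide; open, the fingers measure 114 mm over their backs; the gripper's body (76 mm by 85 mm) begins 54 mm behind the grasp point. The pads swing forward as they close: fully open they stand 13 mm farther back than shut.
Start: joints at [-1.364, 0.104, 0.097, 1.564, 0, 1.353], TCP at [0.247, -0.547, 0.25] pointing down, gripper open.
Joint ranges: [-2.99, 2.99], [-0.84, 1.86], [-1.1, 1.16], [-1.84, 2.11], [-1.51, 1.56], [-3.14, 3.14]. Speed limits (rad/s): [2.22, 2.22, 2.57, 3.14, 3.14, 3.14].

INTERFACE

Orientations are given as a rotation vector (axis times angle).
In Python, from plant import readout, imaging, workorder, finder gives the robot as it stands. The module is installed in compiled form; this text tells all that it offers.
- The arm moves only by the shell command python3 -m crank 'ROWS' [FORCE]. ROWS is a JSON list of rows, 1 to 12 of them, each of 7 numbers: dx, dy, dz in m, then a rotation vector rx, ry, rz in rad, then the finger opening in m; each row is the pose to reach, as a shift and turn from the pose commanded when the command began, along the tool's axes at that moment; what a row does not reach only later rows make up. A row lasts 1/8 s, in which the tool goes at most 0.0625 m and 0.188 rad, less where a joint would pass 70% of its speed; a pose out of reach is approached as far as the arm can. The fingers move at their own pace and stop on an object; FORCE is the grip in N (left out, the last holds). Time passes only in rows, so rows that do not move let the fingers close. It prints the time, the measured TCP pose, the force, the opening and the grip force at its end.
- readout.sense(): the state, without advancing time (a new reading comes with each control period).
- imaging.camera(name): name is "scene" or "top"; returns the picture (420x560x3 uint8, blue, green, red); there is no depth.
- imaging.camera_model(name): a dict with "fx", "fy", "cx", "cy" (pixels), "position" and "rotation" of the camera in the world. Camera axes: x right, y down, z forward; pixel columns grow to the right and rows downward; lengths in m; the calibration is good to about 2 mm. A picture is of the moment at which its call begins. camera_model takes no time and is no camera call.
- workorder.hand_in(): hands the job in; it is judged then, once.
Trained networks look in the newest picture that a camera, given by its name, has taken for a name from the list of things; names that differ only in an ending like _2 or _b are one class to them, and where a whole thing is asked for, a point or a joint stands for the part that bears it (a point fixed in the world has none). Each returns a list of dicts, best first, with "score" (0 to 1); they miss things now and then, are a little off and sometimes report something else, mostly with a low value. They report only what shows in the picture. A call takes as long as a camera call. They do not tell look-alikes from the thing itself.
- finder.masks_of(camera, thing): "mask" (420x560 bool, what is visible of it) and "rect" ([left, top, right, bottom] in pixels, round what is visible of it).
- finder.mark_of(camera, thing): "position" ([column, row] in pixels: a listed point, or the origin of a listed thing).
The state is a dict: "t": time; "joint_pos": joint angles; "qd": joint speeds; "tau": joint torques, N m; "ee_pos": TCP position; "eef_rot": TCP orientation; "contact_force": force on the tool from outside, world axes, zero at the start; "moment": the same for the moment, N m; "opening": finger opening in m; "gripper_force": force on a finger pad.
Only numpy, scipy, OpenCV 4.12 (cv2) and the standard library are available. Lean on these libraries where they do the work, as an engineer would, in place of code of your own. Each camera call takes 0.05 s, during which the arm holds its last target. There are 200 camera calls.

## Working session

There is one attempt and no reset: what is moved stays moved. The work goes in short steps, Python scripts to look and compute and a shell command to move; the robot and the scene stay as the last step left them, time stands still between calls to the robot, and variables do not carry over. Pictures are saved under pics/ and viewed, at most 13 in all, crops included, and the job is handed in when it is done.

```bash
mkdir -p pics; cat > h.py <<'E'
import numpy as np, cv2
from scipy.spatial.transform import Rotation as R
from plant import readout, imaging, workorder, finder
def ray(cam,px):
    m=imaging.camera_model(cam); d=np.array([(px[0]-m['cx'])/m['fx'],(px[1]-m['cy'])/m['fy'],1])
    r=np.array(m['rotation']); r=r if r.shape==(3,3) else R.from_rotvec(r).as_matrix()
    return np.array(m['position'],float), r@d/np.linalg.norm(d)
def tri(a,b):
    (p,u),(q,v)=ray('scene',a),ray('top',b)
    s=np.linalg.lstsq(np.stack([u,-v],1),q-p,rcond=None)[0]
    A,B=p+s[0]*u,q+s[1]*v
    return (A+B)/2,np.linalg.norm(A-B)
def onz(cam,px,z):
    p,u=ray(cam,px); return p+u*(z-p[2])/u[2]
def proj(cam,P):
    m=imaging.camera_model(cam); r=np.array(m['rotation']); r=r if r.shape==(3,3) else R.from_rotvec(r).as_matrix()
    c=r.T@(np.array(P)-m['position']); return np.array([c[0]/c[2]*m['fx']+m['cx'],c[1]/c[2]*m['fy']+m['cy']])
E
python3 - <<'E'
from h import *
np.set_printoptions(precision=4,suppress=True)
for c in ('scene','top'):
    im=imaging.camera(c); cv2.imwrite(f'pics/{c}0.png',im); print(c,imaging.camera_model(c))
    for t in ('jar','nest','pointer','mark','knob_grip','station','bank','mailbox','tin','pad','carriage'):
        print(c,t,[(round(d['score'],2),np.round(d['position'],1)) for d in finder.mark_of(c,t)][:4])
s=readout.sense();print(s['t'],s['ee_pos'],s['eef_rot'],R.from_rotvec(s['eef_rot']).as_matrix())
E
```

```text
scene {'fx': 502.63091111024016, 'fy': 502.63091111024016, 'cx': 281.1192130332335, 'cy': 205.01881999776575, 'position': array([1.5615, 0.5665, 1.1145]), 'rotation': array([-1.2599, -2.1903,  0.9936])}
scene jar [(0.9, array([214.8, 182.6])), (0.72, array([224.2, 165.1])), (0.55, array([183.8, 181.9]))]
scene nest [(0.75, array([299.5, 221.5])), (0.56, array([276.4, 219.2]))]
scene pointer [(0.45, array([300.2, 219.5]))]
scene mark [(0.59, array([299.4, 227.4]))]
scene knob_grip [(0.67, array([294.9, 231.3])), (0.64, array([318.9, 224. ]))]
scene station [(0.61, array([300. , 231.7]))]
scene bank [(0.73, array([194.9, 212.5]))]
scene mailbox [(0.97, array([422.8, 254.7]))]
scene tin [(0.86, array([254.9, 278.4]))]
scene pad [(0.65, array([272.6, 218.4]))]
scene carriage [(0.6, array([293.8, 235.2]))]
top {'fx': 477.25894662604514, 'fy': 477.25894662604514, 'cx': 284.5787039716584, 'cy': 207.34099128149626, 'position': array([0.4663, 0.0105, 1.287 ]), 'rotation': array([-2.1802,  2.2056, -0.07  ])}
top jar [(0.77, array([445.3, 221. ])), (0.68, array([423.3, 280.3])), (0.63, array([410.7, 240.8])), (0.17, array([273.6, 207.1]))]
top nest [(0.87, array([300.5, 211.3]))]
top pointer [(0.65, array([262.3, 201.6])), (0.26, array([132.3, 249.8]))]
top mark [(0.68, array([262.7, 202.5]))]
top knob_grip [(0.79, array([230.7, 192.1]))]
top station [(0.66, array([269.2, 202.7]))]
top bank [(0.66, array([392.6, 173.9]))]
top mailbox [(0.85, array([128.7, 248.1])), (0.37, array([270. , 203.6]))]
top tin [(0.81, array([267.6, 124.6]))]
top pad []
top carriage [(0.68, array([270.8, 206.8]))]
1.2 [ 0.2473 -0.5467  0.2503] [ 3.0709  0.6622 -0.    ] [[ 0.9111  0.4121 -0.    ]
 [ 0.4121 -0.9111 -0.0001]
 [-0.      0.0001 -1.    ]]
```

View pics/scene0.png

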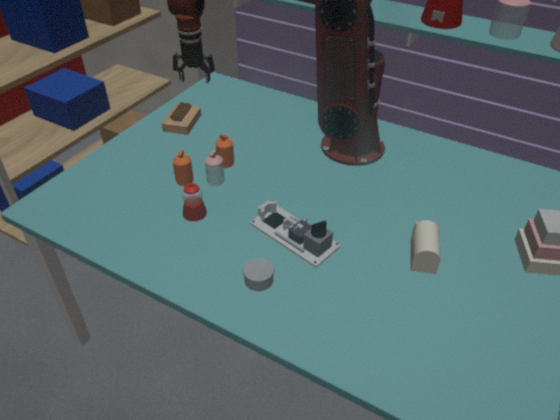

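View pics/top0.png

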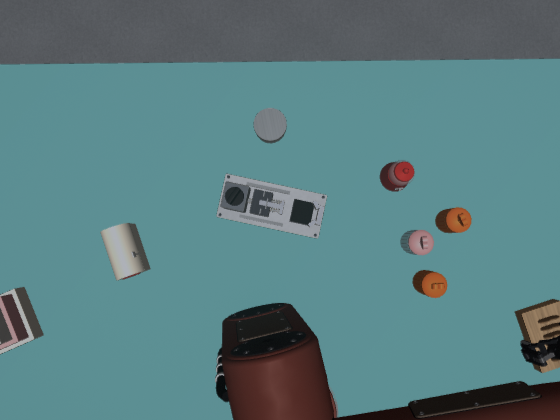

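Candidates for the jar: clear with a pink lid at scene (215,168) / top (421,243); orange look-alikes at scene (183,168) and (224,150) / top (458,220) and (434,285); red bank at scene (194,203). I choose the clear one and check it in a close crop.

```bash
python3 - <<'E'
from h import *
np.set_printoptions(precision=4,suppress=True)
S=cv2.imread('pics/scene0.png');T=cv2.imread('pics/top0.png')
f=lambda im,x,y,w,h,k:cv2.resize(im[y:y+h,x:x+w],None,fx=k,fy=k,interpolation=cv2.INTER_CUBIC)
a=np.vstack([np.hstack([f(S,170,130,80,58,5),f(T,390,210,80,58,5)]),np.hstack([f(S,245,195,100,75,4),f(T,210,165,100,75,4)])])
cv2.imwrite('pics/crop1.png',a);print(a.shape)
imaging.camera('scene');imaging.camera('top')
for c in('scene','top'):
    for t in ('jar','station'):
        for d in finder.masks_of(c,t)[:4]:
            m=d['mask'].astype(np.uint8); ys,xs=np.nonzero(m)
            print(c,t,round(d['score'],2),d['rect'],xs.mean().round(1),ys.mean().round(1),cv2.minAreaRect(np.stack([xs,ys],1).astype(np.float32)))
# slab by colour in top: hull
print(tri((214.8,182.6),(410.7,240.8)), tri((318.9,224),(230.7,192.1)), tri((276.4,219.2),(300.5,211.3)))
E
```

```text
(590, 800, 3)
scene jar 0.95 [175.3, 151.3, 192.0, 189.4] 182.9 169.4 ((182.97686767578125, 168.8496856689453), (36.189613342285156, 18.855093002319336), 81.25383758544922)
scene jar 0.79 [204.0, 151.6, 227.4, 189.6] 214.3 169.9 ((214.5, 168.5), (35.0, 19.0), 90.0)
scene jar 0.75 [215.8, 135.2, 233.9, 171.1] 225.3 150.3 ((224.5, 151.0), (34.0, 17.0), 90.0)
scene jar 0.7 [282.4, 213.6, 301.7, 229.6] 290.9 223.3 ((291.9027099609375, 222.42320251464844), (13.436742782592773, 19.220382690429688), 83.2901611328125)
scene station 0.55 [252.9, 197.5, 342.8, 271.0] 296.1 233.8 ((297.572021484375, 229.93788146972656), (89.6661376953125, 43.3699836730957), 33.27488327026367)
top jar 0.69 [434.9, 205.5, 467.3, 231.7] 452.9 220.2 ((452.5, 220.0), (24.0, 35.0), 90.0)
top jar 0.59 [411.1, 265.8, 448.3, 295.4] 429.4 283.0 ((429.35003662109375, 282.95001220703125), (35.417510986328125, 24.349538803100586), 18.434947967529297)
top jar 0.58 [399.6, 231.7, 435.5, 253.9] 417.2 242.0 ((416.5, 242.0), (24.0, 33.0), 90.0)
top station 0.76 [215.8, 173.0, 325.7, 238.7] 271.2 205.7 ((271.43902587890625, 205.4512176513672), (104.97406768798828, 45.95670700073242), 12.094757080078125)
(array([ 0.4494, -0.3357, -0.006 ]), np.float64(0.0010999680384773042)) (array([0.5757, 0.1369, 0.1172]), np.float64(0.0013467854563413183)) (array([ 0.5303, -0.0355,  0.0202]), np.float64(0.0037608108201280187))
```

View pics/crop1.png

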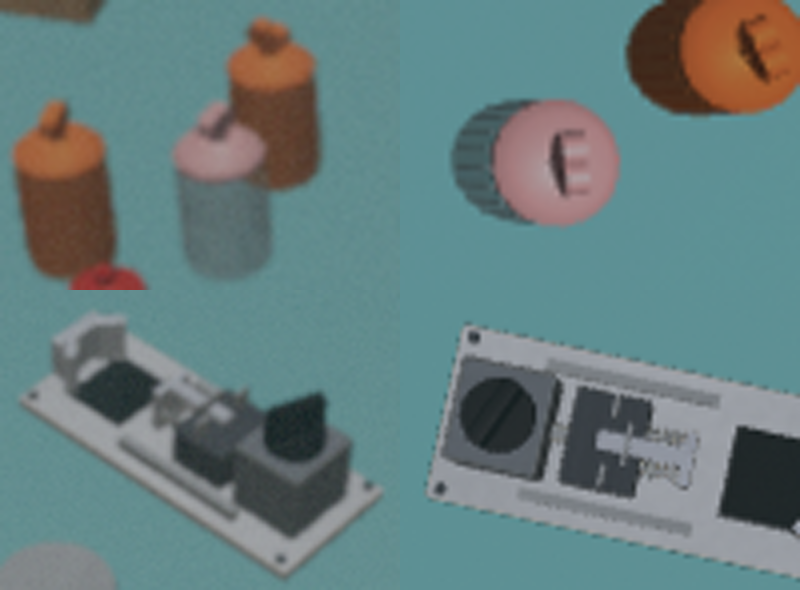

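The close crop shows the clear-bodied, pink-lidded jar at scene (214,160) with its lid centre at top (421,242). The orange ones are clearly different. The station shows the black bar knob at top (234,196) and the black nest pad at about (302,212).

```bash
python3 - <<'E'
from h import *
np.set_printoptions(precision=4,suppress=True)
T=cv2.imread('pics/top0.png');S=cv2.imread('pics/scene0.png')
# lid (pink) blob
def blob(im,lo,hi,x0,y0,x1,y1):
    h=cv2.cvtColor(im,cv2.COLOR_BGR2HSV); m=np.zeros(h.shape[:2],np.uint8); m[y0:y1,x0:x1]=cv2.inRange(h,lo,hi)[y0:y1,x0:x1]
    n,l,s,c=cv2.connectedComponentsWithStats(m); k=1+s[1:,4].argmax()
    ys,xs=np.nonzero(l==k); return np.stack([xs,ys],1).astype(np.float32)
p=blob(T,(160,20,60),(180,160,255),395,225,440,258); c,r=cv2.minEnclosingCircle(p); print('lid top',c,r,'z.104->',onz('top',c,.100))
q=cv2.boundingRect(blob(S,(160,15,60),(180,160,255),200,145,232,175)); print('lid scene rect',q)
for z in(.09,.1,.11): print(z,proj('scene',onz('top',c,z)))
print('tri lid',tri((214.2,160.5),c))
for n,px in (('or1',(434,285)),('or2',(458.5,220)),): print(n,onz('top',px,.1))
print('bank',onz('top',(403,172),.12))
# slab: not teal, in region
h=cv2.cvtColor(T,cv2.COLOR_BGR2HSV); m=np.zeros(h.shape[:2],np.uint8); m[165:245,210:335]=(h[165:245,210:335,1]<70)*255
m=cv2.morphologyEx(m,cv2.MORPH_CLOSE,np.ones((9,9)))
n,l,s,cc=cv2.connectedComponentsWithStats(m);k=1+s[1:,4].argmax();ys,xs=np.nonzero(l==k)
rect=cv2.minAreaRect(np.stack([xs,ys],1).astype(np.float32)); print(rect)
b=np.array([onz('top',x,.012) for x in cv2.boxPoints(rect)]);print(b); 
o=b.mean(0); print('origin',o, [np.linalg.norm(b[i]-b[i-1]) for i in range(4)])
e=[b[i]-b[i-1] for i in range(4)]; y=max(e,key=np.linalg.norm); y=y*np.sign(y[1]); y/=np.linalg.norm(y); yaw=np.arctan2(-y[0],y[1]); print('yaw',yaw)
Rz=R.from_euler('z',yaw).as_matrix()
for nm,v in (('nest',(0,-.083,.016)),('knob',(0,.095,.103)),('mark',(0,.03,.066))):
    P=Rz@v+o*[1,1,0]; print(nm,P,proj('top',P),proj('scene',P))
# pad dark blob
p=blob(T,(0,0,0),(180,255,60),285,195,320,230);r2=cv2.minAreaRect(p);print('pad',r2,onz('top',r2[0],.016))
p=blob(T,(0,0,0),(180,255,60),222,184,247,210);print('disc',cv2.minEnclosingCircle(p),onz('top',cv2.minEnclosingCircle(p)[0],.085))
E
```

```text
lid top (420.6388854980469, 242.0) 12.848243713378906 z.104-> [ 0.4473 -0.3315  0.1   ]
lid scene rect (209, 151, 9, 10)
0.09 [213.5199 160.6256]
0.1 [213.9469 158.5377]
0.11 [214.3777 156.4312]
tri lid (array([ 0.4466, -0.3331,  0.091 ]), np.float64(0.0021934569092072675))
or1 [ 0.341  -0.3615  0.1   ]
or2 [ 0.5008 -0.4275  0.1   ]
bank [ 0.62   -0.2872  0.12  ]
((271.2804870605469, 205.52438354492188), (104.69469451904297, 45.04875183105469), 12.094757080078125)
[[ 0.5201  0.1902  0.012 ]
 [ 0.6382  0.1645  0.012 ]
 [ 0.5759 -0.1096  0.012 ]
 [ 0.4584 -0.0825  0.012 ]]
origin [0.5481 0.0406 0.012 ] [np.float64(0.2795383195841211), np.float64(0.12090583985107652), np.float64(0.28111063254942714), np.float64(0.12066345832409599)]
yaw -0.22334574267215648
nest [ 0.5298 -0.0403  0.016 ] [301.6273 211.8883] [274.612  219.4985]
knob [0.5692 0.1333 0.103 ] [233.0376 195.1049] [318.7433 225.7907]
mark [0.5548 0.0699 0.066 ] [259.2974 201.6528] [301.5802 224.6072]
pad ((301.763427734375, 211.77072143554688), (19.97511100769043, 21.860868453979492), 12.094757080078125) [ 0.5301 -0.0407  0.016 ]
disc ((234.0, 195.75), 9.41086483001709) [0.5691 0.1327 0.085 ]
```

```bash
cat >> h.py <<'E'
def go(P,az,a):
    """az: heading of tool z (rad), a: tilt from vertical (deg); tool x = inward/down"""
    a=np.radians(a); d=np.array([np.cos(az),np.sin(az),0]); k=np.array([0,0,1.])
    z=d*np.sin(a)-k*np.cos(a); x=-d*np.cos(a)-k*np.sin(a); Rt=np.stack([x,np.cross(z,x),z],1)
    s=readout.sense(); R0=R.from_rotvec(s['eef_rot'])
    dp=R0.inv().apply(np.array(P)-s['ee_pos']); rv=(R0.inv()*R.from_matrix(Rt)).as_rotvec()
    print('d',np.round(dp,4),'rv',np.round(rv,3),'rows>=',round(max(np.linalg.norm(dp)/.0625,np.linalg.norm(rv)/.188),1))
E
python3 - <<'E'
from h import *
az=np.radians(-60)
go((.411,-.27,.25),az,0)
E
```

```text
d [ 0.2632 -0.1846  0.0003] rv [ 0.    0.   -1.67] rows>= 8.9
```

```bash
python3 -m crank '[[0.263,-0.185,0,0,0,-1.67,0.085],[0.263,-0.185,0,0,0,-1.67,0.085],[0.263,-0.185,0,0,0,-1.67,0.085],[0.263,-0.185,0,0,0,-1.67,0.085],[0.263,-0.185,0,0,0,-1.67,0.085],[0.263,-0.185,0,0,0,-1.67,0.085],[0.263,-0.185,0,0,0,-1.67,0.085],[0.263,-0.185,0,0,0,-1.67,0.085],[0.263,-0.185,0,0,0,-1.67,0.085],[0.263,-0.185,0,0,0,-1.67,0.085],[0.263,-0.185,0,0,0,-1.67,0.085],[0.263,-0.185,0,0,0,-1.67,0.085]]' 30; python3 - <<'E'
from h import *
print(readout.sense()['joint_pos'])
az=np.radians(-60)
go((.411,-.27,.20),az,65)
E
```

```text
t: 3.0
ee_pos: [0.4107, -0.2698, 0.2503]
eef_rot: [1.573, 2.719, -0.0]
contact_force: [0.8, 1.0, 0.2]
opening: 0.0849
gripper_force: 0.0
[-8.48130374e-01 -2.28400622e-01 -2.22643680e-01  1.57644638e+00
 -3.15443562e-05  2.00864077e-01]
d [-0.0004  0.0002  0.0503] rv [-1.000e-03 -1.134e+00 -2.000e-03] rows>= 6.0
```

```bash
python3 -m crank '[[0,0,0.05,0,-1.134,0,0.085],[0,0,0.05,0,-1.134,0,0.085],[0,0,0.05,0,-1.134,0,0.085],[0,0,0.05,0,-1.134,0,0.085],[0,0,0.05,0,-1.134,0,0.085],[0,0,0.05,0,-1.134,0,0.085],[0,0,0.05,0,-1.134,0,0.085],[0,0,0.05,0,-1.134,0,0.085],[0,0,0.05,0,-1.134,0,0.085]]' 30; python3 - <<'E'
from h import *
print(readout.sense()['joint_pos'])
az=np.radians(-60)
go((.411,-.27,.20),az,65)
go((.411,-.27,.101),az,65)
E
```

```text
t: 4.12
ee_pos: [0.5395, -0.2737, 0.22]
eef_rot: [1.09, 1.819, -0.691]
contact_force: [-0.1, -1.1, -1.1]
opening: 0.0851
gripper_force: 0.0
[-0.41955872 -0.84089825 -1.09425607  0.33365738 -0.59691956  0.33349154]
d [ 0.0486 -0.112  -0.0452] rv [-0.051 -0.04  -0.001] rows>= 2.1
d [ 0.1365 -0.1098  0.0002] rv [-0.051 -0.04  -0.001] rows>= 2.8
```

```bash
python3 - <<'E'
from h import *
az=np.radians(-135)
go((.52,-.26,.25),az,0)
go((.52,-.26,.22),az,50)
E
```

```text
d [-0.0167 -0.0117 -0.0324] rv [0.672 0.953 1.139] rows>= 8.7
d [ 0.01   -0.011  -0.0187] rv [1.043 0.205 0.717] rows>= 6.8
```

```bash
python3 -m crank '[[0.01,-0.011,-0.019,1.043,0.205,0.717,0.085],[0.01,-0.011,-0.019,1.043,0.205,0.717,0.085],[0.01,-0.011,-0.019,1.043,0.205,0.717,0.085],[0.01,-0.011,-0.019,1.043,0.205,0.717,0.085],[0.01,-0.011,-0.019,1.043,0.205,0.717,0.085],[0.01,-0.011,-0.019,1.043,0.205,0.717,0.085],[0.01,-0.011,-0.019,1.043,0.205,0.717,0.085],[0.01,-0.011,-0.019,1.043,0.205,0.717,0.085],[0.01,-0.011,-0.019,1.043,0.205,0.717,0.085],[0.01,-0.011,-0.019,1.043,0.205,0.717,0.085]]' 30; python3 - <<'E'
from h import *
print(readout.sense()['joint_pos'])
az=np.radians(-135)
go((.52,-.26,.22),az,50)
go((.4975,-.2825,.125),az,50)
E
```

```text
t: 5.38
ee_pos: [0.519, -0.2602, 0.2195]
eef_rot: [2.388, 0.992, -1.116]
contact_force: [0.9, -0.8, 0.9]
opening: 0.085
gripper_force: 0.0
[-0.34746912  0.57009404  0.38883021  1.85835176 -0.76826884  2.19943952]
d [ 0.0002  0.0005 -0.001 ] rv [0.    0.002 0.002] rows>= 0.0
d [0.0526 0.0006 0.0843] rv [0.    0.002 0.002] rows>= 1.6
```

```bash
python3 -m crank '[[0.053,0.001,0.084,0,0.002,0.002,0.085],[0.053,0.001,0.084,0,0.002,0.002,0.085],[0.053,0.001,0.084,0,0.002,0.002,0.085]]' 30; python3 - <<'E'
from h import *
print(readout.sense()['joint_pos'])
az=np.radians(-135)
go((.449,-.331,.069),az,50)
a=imaging.camera('scene')[120:240,150:310];b=imaging.camera('top')[170:290,350:510]
cv2.imwrite('pics/pre.png',cv2.resize(np.hstack([a,b]),None,fx=2.5,fy=2.5,interpolation=cv2.INTER_CUBIC))
E
```

```text
t: 5.75
ee_pos: [0.4963, -0.2814, 0.1237]
eef_rot: [2.391, 0.991, -1.117]
contact_force: [-0.7, -0.6, -0.3]
opening: 0.0848
gripper_force: 0.0
[-0.3905458   0.55397724  0.19491827  1.64487415 -0.78480225  2.1469519 ]
d [-0.0021  0.0018  0.0876] rv [-0.002  0.001  0.001] rows>= 1.4
```

View pics/pre.png

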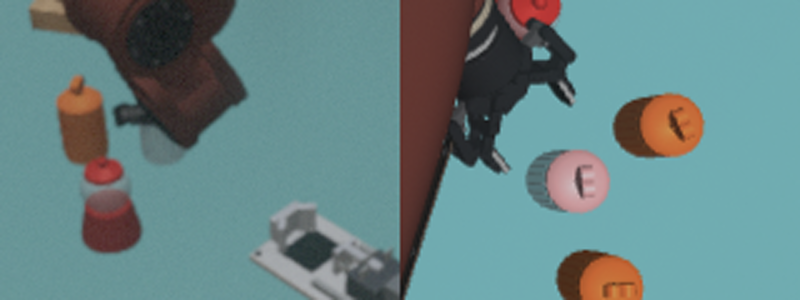

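The crop shows the open fingers (tips near crop (574,100) and (505,168)) pointing at the clear jar (580,182), with orange jars well clear. I advance along the tool axis.

```bash
python3 -m crank '[[-0.001,0.001,0.03,0,0,0,0.085],[-0.002,0.002,0.06,0,0,0,0.085],[-0.002,0.002,0.087,0,0,0,0.085],[-0.002,0.002,0.087,0,0,0,0.085]]' 25; python3 - <<'E'
from h import *
np.set_printoptions(precision=4,suppress=True)
print(readout.sense()['joint_pos'])
go((.449,-.331,.069),np.radians(-135),50)
b=imaging.camera('top')[170:290,350:510]
a=imaging.camera('scene')[120:240,150:310]
cv2.imwrite('pics/at.png',cv2.resize(np.hstack([a,b]),None,fx=2.5,fy=2.5,interpolation=cv2.INTER_CUBIC))
E
```

```text
t: 6.35
ee_pos: [0.4518, -0.3321, 0.072]
eef_rot: [2.392, 0.986, -1.112]
contact_force: [-0.2, -0.2, 0.5]
opening: 0.0849
gripper_force: 0.0
[-0.4929  0.4694 -0.0046  1.4276 -0.8225  2.0121]
d [ 0.0015 -0.0028  0.0029] rv [-0.    -0.001 -0.003] rows>= 0.1
```

View pics/at.png

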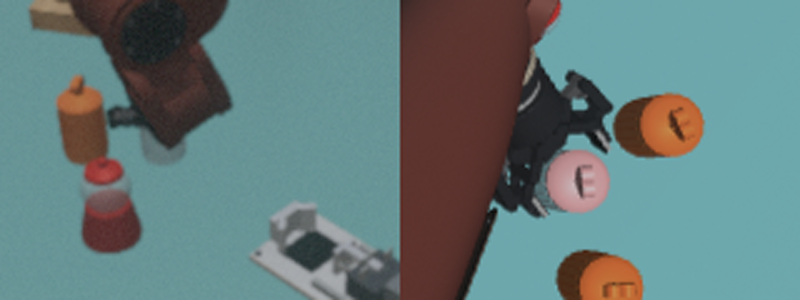

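Fingers straddle the clear jar: tips at crop (607,148) and (540,212), with the lid between them at (579,182) and no contact. I close.

```bash
python3 -m crank '[[0,0,0,0,0,0,0.05],[0,0,0,0,0,0,0.05],[0,0,0,0,0,0,0.05],[0,0,0,0,0,0,0.05],[0,0,0,0,0,0,0.05],[0,0,0,0,0,0,0.05]]' 30; python3 - <<'E'
from h import *
s=readout.sense();print(s['moment'],s['joint_pos'])
z=R.from_rotvec(s['eef_rot']).as_matrix()[:,2];print(z)
E
```

```text
t: 7.2
ee_pos: [0.453, -0.3314, 0.0719]
eef_rot: [2.39, 0.988, -1.112]
contact_force: [1.3, 3.3, 5.8]
opening: 0.0612
gripper_force: 31.2
[ 0.47144618 -0.05919906 -0.364055  ] [-0.49086287  0.47136464 -0.00236989  1.42798969 -0.82246512  2.01238853]
[-0.54042201 -0.54208311 -0.64349822]
```

```bash
python3 -m crank '[[-0.015,0,-0.013,0,0,0,0.05],[-0.046,0,-0.0385,0,0,0,0.05],[-0.092,0,-0.077,0,0,0,0.05],[-0.115,0,-0.0965,0,0,0,0.05],[-0.115,0,-0.0965,0,0,0,0.05],[-0.115,0,-0.0965,0,0,0,0.05]]' 30; python3 - <<'E'
from h import *
s=readout.sense();print(s['joint_pos'])
b=imaging.camera('top')[170:290,350:510]
a=imaging.camera('scene')[90:210,150:310]
cv2.imwrite('pics/lift.png',cv2.resize(np.hstack([a,b]),None,fx=2.5,fy=2.5,interpolation=cv2.INTER_CUBIC))
yaw=-.2235; ey=np.array([-np.sin(yaw),np.cos(yaw),0])
az=np.arctan2(-ey[1],-ey[0]); print(az,np.degrees(az))
go((.53,-.04,.20),az,50)
E
```

```text
t: 7.95
ee_pos: [0.4514, -0.3313, 0.2191]
eef_rot: [2.392, 0.988, -1.115]
contact_force: [0.1, 0.5, -4.6]
opening: 0.0608
gripper_force: 34.8
[-0.49233127  0.3531135   0.12629291  1.67769653 -0.8215854   2.0121171 ]
-1.7942963267948966 -102.8056067211739
d [ 0.1826 -0.1506 -0.1881] rv [-0.433 -0.001 -0.361] rows>= 4.8
```

View pics/lift.png

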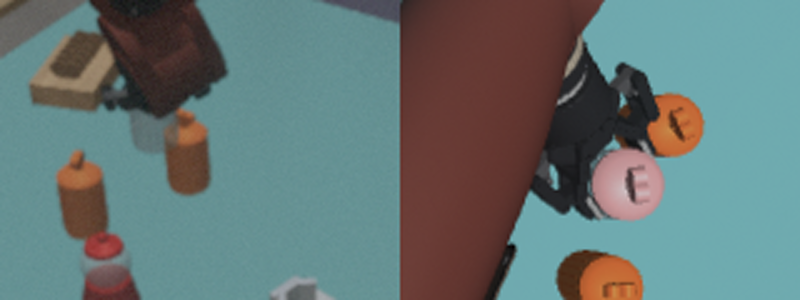

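The lifted crop shows the jar upright in the fingers, lid at crop (629,186), clear of the orange jars.

```bash
python3 - <<'E'
from h import *
np.set_printoptions(precision=4,suppress=True)
s=readout.sense(); R0=R.from_rotvec(s['eef_rot']).as_matrix()
im=imaging.camera('top'); h=cv2.cvtColor(im,cv2.COLOR_BGR2HSV)
m=np.zeros(h.shape[:2],np.uint8); m[220:265,420:475]=cv2.inRange(h,(160,20,60),(180,160,255))[220:265,420:475]
n,l,st,c=cv2.connectedComponentsWithStats(m);k=1+st[1:,4].argmax();ys,xs=np.nonzero(l==k)
c,r=cv2.minEnclosingCircle(np.stack([xs,ys],1).astype(np.float32));print(c,r)
L=onz('top',c,.247); off=L-s['ee_pos']; print('lid',L,'off in tool y, heading d:',off@R0[:,1], off@np.array([-.7071,-.7071,0]))
yaw=-.2235;Rz=R.from_euler('z',yaw).as_matrix(); ey=Rz[:,1]
N=np.array([.5299,-.0405,0])
print('target xy',N+.010*ey, 'ey',ey)
for e in (off@np.array([-.7071,-.7071,0]),):
    P=N+.010*ey+ey*e; P[2]=.219; print(P); go(P,np.arctan2(-ey[1],-ey[0]),50)
E
```

```text
(440.51190185546875, 243.26785278320312) 14.688145637512207
lid [ 0.4464 -0.3323  0.247 ] off in tool y, heading d: -0.0025359192010535312 0.004062722702403093
target xy [ 0.5321 -0.0307  0.    ] ey [0.2216 0.9751 0.    ]
[ 0.533  -0.0268  0.219 ]
d [ 0.1755 -0.1579 -0.209 ] rv [-0.433 -0.001 -0.361] rows>= 5.0
```

```bash
python3 -m crank '[[0.015,-0.013,-0.017,-0.036,0,-0.03,0.05],[0.045,-0.04,-0.053,-0.108,0,-0.09,0.05],[0.08,-0.072,-0.095,-0.2,0,-0.165,0.05],[0.115,-0.104,-0.138,-0.29,0,-0.24,0.05],[0.145,-0.13,-0.172,-0.36,0,-0.3,0.05],[0.165,-0.148,-0.196,-0.41,0,-0.34,0.05],[0.1755,-0.158,-0.209,-0.433,-0.001,-0.361,0.05],[0.1755,-0.158,-0.209,-0.433,-0.001,-0.361,0.05],[0.1755,-0.158,-0.209,-0.433,-0.001,-0.361,0.05]]' 30; python3 - <<'E'
from h import *
np.set_printoptions(precision=4,suppress=True)
s=readout.sense(); print(s['joint_pos'])
im=imaging.camera('top'); b=im[150:270,210:370];a=imaging.camera('scene')[120:240,220:380]
cv2.imwrite('pics/nest.png',cv2.resize(np.hstack([a,b]),None,fx=2.5,fy=2.5,interpolation=cv2.INTER_CUBIC))
yaw=-.2235; ey=np.array([-np.sin(yaw),np.cos(yaw),0])
go((.533,-.0268,.219),np.arctan2(-ey[1],-ey[0]),50)
h=cv2.cvtColor(im,cv2.COLOR_BGR2HSV); m=cv2.inRange(h,(160,20,60),(180,160,255)); m[:,:275]=0;m[:,345:]=0;m[:170]=0;m[250:]=0
n,l,st,c=cv2.connectedComponentsWithStats(m);k=1+st[1:,4].argmax();ys,xs=np.nonzero(l==k)
c,r=cv2.minEnclosingCircle(np.stack([xs,ys],1).astype(np.float32));L=onz('top',c,.247);print(c,r,L)
Rz=R.from_euler('z',yaw).as_matrix();print('in nest axes',Rz.T@(L-[.5299,-.0405,0]))
E
```

```text
t: 9.22
ee_pos: [0.5333, -0.0281, 0.2202]
eef_rot: [1.915, 1.525, -0.894]
contact_force: [-0.5, 0.3, -5.0]
opening: 0.0612
gripper_force: 35.1
[ 0.0933  0.2985  0.0597  1.6888 -0.817   2.046 ]
d [ 0.002  -0.0007 -0.0002] rv [-0.     0.002 -0.003] rows>= 0.0
(302.8685302734375, 206.0469512939453) 14.866826057434082 [ 0.531  -0.0339  0.247 ]
in nest axes [-0.0004  0.0066  0.247 ]
```

View pics/nest.png

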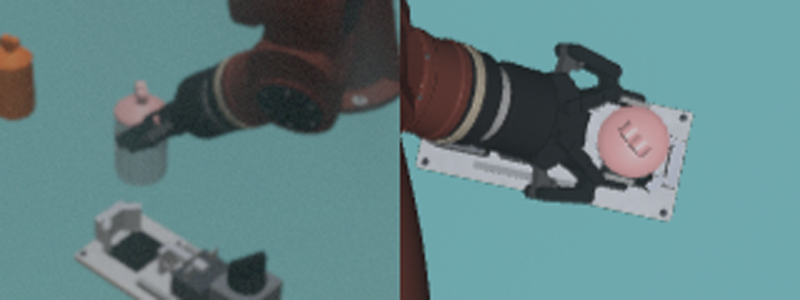

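The jar hangs upright over the nest, lid at crop (634,143). By measurement it is at nest y = +6.6 mm, x ≈ 0, so I shift +3.4 mm in y and lower.

```bash
python3 -m crank '[[0.02,0,0.01,0,0,0,0.05],[0.05,0,0.036,0,0,0,0.05],[0.075,0,0.058,0,0,0,0.05],[0.09,0,0.071,0,0,0,0.05],[0.094,0,0.0746,0,0,0,0.05],[0.094,0,0.0746,0,0,0,0.05],[0.094,0,0.0746,0,0,0,0.05]]' 30; python3 - <<'E'
from h import *
np.set_printoptions(precision=4,suppress=True)
im=imaging.camera('top')
yaw=-.2235
h=cv2.cvtColor(im,cv2.COLOR_BGR2HSV); m=cv2.inRange(h,(160,20,60),(180,160,255)); m[:,:275]=0;m[:,345:]=0;m[:170]=0;m[250:]=0
n,l,st,c=cv2.connectedComponentsWithStats(m);k=1+st[1:,4].argmax();ys,xs=np.nonzero(l==k)
c,r=cv2.minEnclosingCircle(np.stack([xs,ys],1).astype(np.float32));L=onz('top',c,readout.sense()['ee_pos'][2]+.028);print(c,r,L)
Rz=R.from_euler('z',yaw).as_matrix();print('in nest axes',Rz.T@(L-[.5299,-.0405,0]))
go((.533,-.0268,.0885),yaw-np.pi/2,50)
E
```

```text
t: 10.2
ee_pos: [0.5353, -0.0241, 0.1019]
eef_rot: [1.914, 1.525, -0.89]
contact_force: [1.0, 0.1, -4.3]
opening: 0.0612
gripper_force: 34.9
(299.5, 208.5) 13.285429954528809 [ 0.5324 -0.0307  0.1299]
in nest axes [0.0002 0.0101 0.1299]
d [ 0.0082 -0.0017  0.0109] rv [ 0.003  0.001 -0.004] rows>= 0.2
```

```bash
python3 -m crank '[[0.003,0,0.0026,0,0,0,0.05],[0.006,0,0.005,0,0,0,0.05],[0.0084,0,0.0071,0,0,0,0.05],[0.0096,0,0.0081,0,0,0,0.05],[0.0096,0,0.0081,0,0,0,0.05],[0.0096,0,0.0081,0,0,0,0.05]]' 30
```

```text
t: 11.0
ee_pos: [0.5346, -0.0242, 0.0881]
eef_rot: [1.914, 1.526, -0.891]
contact_force: [-0.4, 0.1, -3.5]
opening: 0.061
gripper_force: 35.1
```

```bash
python3 -m crank '[[0.0004,0,0.0003,0,0,0,0.05],[0.0008,0,0.0006,0,0,0,0.05],[0.0008,0,0.0006,0,0,0,0.05],[0.0008,0,0.0006,0,0,0,0.05]]' 30
```

```text
t: 11.5
ee_pos: [0.5347, -0.0244, 0.0878]
eef_rot: [1.913, 1.525, -0.892]
contact_force: [-3.3, 0.0, 5.8]
opening: 0.0607
gripper_force: 35.4
```

```bash
python3 -m crank '[[-0.0004,0,-0.0003,0,0,0,0.061],[-0.0004,0,-0.0003,0,0,0,0.064],[-0.0004,0,-0.0003,0,0,0,0.068],[-0.0004,0,-0.0003,0,0,0,0.074],[-0.0004,0,-0.0003,0,0,0,0.085],[-0.0004,0,-0.0003,0,0,0,0.085],[-0.0004,0,-0.0003,0,0,0,0.085]]' 30; python3 - <<'E'
from h import *
np.set_printoptions(precision=4,suppress=True)
print(readout.sense()['moment'])
im=imaging.camera('top')
yaw=-.2235
h=cv2.cvtColor(im,cv2.COLOR_BGR2HSV); m=cv2.inRange(h,(160,20,60),(180,160,255)); m[:,:275]=0;m[:,345:]=0;m[:170]=0;m[250:]=0
n,l,st,c=cv2.connectedComponentsWithStats(m);k=1+st[1:,4].argmax();ys,xs=np.nonzero(l==k)
c,r=cv2.minEnclosingCircle(np.stack([xs,ys],1).astype(np.float32));L=onz('top',c,.116);print(c,r,L)
Rz=R.from_euler('z',yaw).as_matrix();print('in nest axes',Rz.T@(L-[.5299,-.0405,0]))
E
```

```text
t: 12.38
ee_pos: [0.5346, -0.0242, 0.0876]
eef_rot: [1.914, 1.526, -0.892]
contact_force: [0.3, 0.2, -0.3]
opening: 0.0852
gripper_force: 0.0
[ 0.7593 -0.1695  0.0169]
(299.3673400878906, 209.0408172607422) 13.070307731628418 [ 0.5318 -0.0308  0.116 ]
in nest axes [-0.0003  0.0098  0.116 ]
```

```bash
python3 -m crank '[[0,0,-0.02,0,0,0,0.085],[0,0,-0.06,0,0,0,0.085],[0,0,-0.11,0,0,0,0.085],[-0.04,0,-0.16,0,0,0,0.085],[-0.07,0,-0.19,0,0,0,0.085],[-0.07,0,-0.19,0,0,0,0.085]]' 30; python3 - <<'E'
from h import *
print(readout.sense()['joint_pos'])
yaw=-.2235
go((.569,.133,.26),yaw,0)
E
```

```text
t: 13.18
ee_pos: [0.5577, 0.0748, 0.267]
eef_rot: [1.915, 1.524, -0.884]
contact_force: [0.5, 1.8, -0.4]
opening: 0.0851
gripper_force: 0.0
[ 0.24902133  0.52694326  0.41682216  1.95039955 -0.75353307  2.24352248]
d [ 0.0435 -0.0019 -0.0408] rv [-0.674  0.687 -1.464] rows>= 9.3
```

```bash
python3 -m crank '[[0.0435,-0.002,-0.041,-0.674,0.687,-1.464,0.05],[0.0435,-0.002,-0.041,-0.674,0.687,-1.464,0.05],[0.0435,-0.002,-0.041,-0.674,0.687,-1.464,0.05],[0.0435,-0.002,-0.041,-0.674,0.687,-1.464,0.05],[0.0435,-0.002,-0.041,-0.674,0.687,-1.464,0.05],[0.0435,-0.002,-0.041,-0.674,0.687,-1.464,0.05],[0.0435,-0.002,-0.041,-0.674,0.687,-1.464,0.05],[0.0435,-0.002,-0.041,-0.674,0.687,-1.464,0.05],[0.0435,-0.002,-0.041,-0.674,0.687,-1.464,0.05],[0.0435,-0.002,-0.041,-0.674,0.687,-1.464,0.05],[0.0435,-0.002,-0.041,-0.674,0.687,-1.464,0.05],[0.0435,-0.002,-0.041,-0.674,0.687,-1.464,0.05]]' 25; python3 - <<'E'
from h import *
print(readout.sense()['joint_pos'])
yaw=-.2235
go((.569,.133,.26),yaw,0)
E
python3 -m crank '[[0,0,0,0,0,-1.57,0.05],[0,0,0,0,0,-1.57,0.05],[0,0,0,0,0,-1.57,0.05],[0,0,0,0,0,-1.57,0.05],[0,0,0,0,0,-1.57,0.05],[0,0,0,0,0,-1.57,0.05],[0,0,0,0,0,-1.57,0.05],[0,0,0,0,0,-1.57,0.05],[0,0,0,0,0,-1.57,0.05]]'
python3 -m crank '[[0,0,0,0,0,-1.57,0.04],[0,0,0,0,0,-1.57,0.04],[0,0,0,0,0,-1.57,0.04],[0,0,0,0,0,-1.57,0.04],[0,0,0,0,0,-1.57,0.04],[0,0,0,0,0,-1.57,0.04],[0,0,0,0,0,-1.57,0.04],[0,0,0,0,0,-1.57,0.04],[0,0,0,0,0,-1.57,0.04]]';  python3 - <<'E'
from h import *
np.set_printoptions(precision=4,suppress=True)
print(readout.sense()['joint_pos'])
imaging.camera('scene');imaging.camera('top')
print([(d['score'],d['position']) for d in finder.mark_of('scene','knob_grip')],proj('scene',(.5692,.1333,.103)))
go((.569,.133,.105),-.2235+np.pi,0)
E
```

```text
t: 14.68
ee_pos: [0.5675, 0.1326, 0.2555]
eef_rot: [-0.354, -3.115, 0.005]
contact_force: [-0.4, 0.3, 0.4]
opening: 0.0499
gripper_force: 0.0
[ 0.00634505  0.06106072  0.06150672  1.57775252 -0.00219375  0.23234875]
d [-0.0014  0.0007 -0.0045] rv [-0.004 -0.006 -0.002] rows>= 0.1
t: 15.8
ee_pos: [0.5674, 0.133, 0.256]
eef_rot: [1.958, -2.449, -0.003]
contact_force: [0.2, -0.2, 0.9]
opening: 0.0499
gripper_force: 0.0
t: 16.92
ee_pos: [0.5674, 0.133, 0.256]
eef_rot: [3.119, -0.349, -0.009]
contact_force: [0.3, -0.9, -0.3]
opening: 0.0397
gripper_force: 0.0
[ 0.0071  0.0605  0.0618  1.5779 -0.0021 -2.912 ]
[(0.69, [315.0, 223.8])] [318.7456 225.7972]
d [ 0.0023 -0.0009  0.151 ] rv [ 0.003  0.005 -0.004] rows>= 2.4
```

The bar looked slightly turned in the first crop, so I check the knob's starting angle in the saved top picture before gripping.

```bash
python3 - <<'E'
from h import *
np.set_printoptions(precision=4,suppress=True)
T=cv2.imread('pics/top0.png');S=cv2.imread('pics/scene0.png')
g=lambda im,x,y,w,h,k:np.clip(cv2.resize(im[y:y+h,x:x+w],None,fx=k,fy=k,interpolation=cv2.INTER_CUBIC).astype(float)*2.2,0,255).astype(np.uint8)
cv2.imwrite('pics/knob.png',np.hstack([g(T,215,178,40,40,10),g(S,295,208,40,40,10)]))
def Rz(o): 
    Rm=R.from_euler('z',-.2235).as_matrix(); return np.array([.5481,.0406,0]),Rm
o,Rm=Rz(0)
# bar outline projected into T crop for candidates
for k in (0,.2,.3,.4,.5):
    Rk=R.from_euler('z',-.2235-k).as_matrix(); c=o+Rm@[0,.095,0]
    print(k,[((proj('top',c+Rk@[sx*.023,sy*.006,.113])-[215,178])*10).round(0) for sx,sy in((1,1),(1,-1),(-1,-1),(-1,1))])
# rectify carriage profile along station y at x=±.022, z=.05
for X in (.022,-.022):
    print(X,[int(T[tuple(np.round(proj('top',o+Rm@[X,y,.05])[::-1]).astype(int))].mean()) for y in np.arange(-.03,.066,.004)])
E
```

```text
0 [array([173.,  72.]), array([220.,  82.]), array([180., 264.]), array([132., 253.])]
0.2 [array([192.,  73.]), array([236.,  92.]), array([161., 263.]), array([116., 243.])]
0.3 [array([201.,  75.]), array([244.,  99.]), array([151., 261.]), array([109., 237.])]
0.4 [array([211.,  78.]), array([250., 106.]), array([142., 258.]), array([102., 230.])]
0.5 [array([219.,  82.]), array([256., 113.]), array([133., 254.]), array([ 97., 222.])]
0.022 [158, 160, 159, 158, 159, 159, 159, 154, 47, 63, 63, 64, 62, 81, 111, 64, 62, 63, 63, 63, 68, 159, 156, 48]
-0.022 [159, 160, 159, 160, 160, 160, 159, 158, 56, 62, 62, 63, 61, 67, 83, 63, 61, 62, 63, 61, 78, 156, 151, 82]
```

View pics/knob.png

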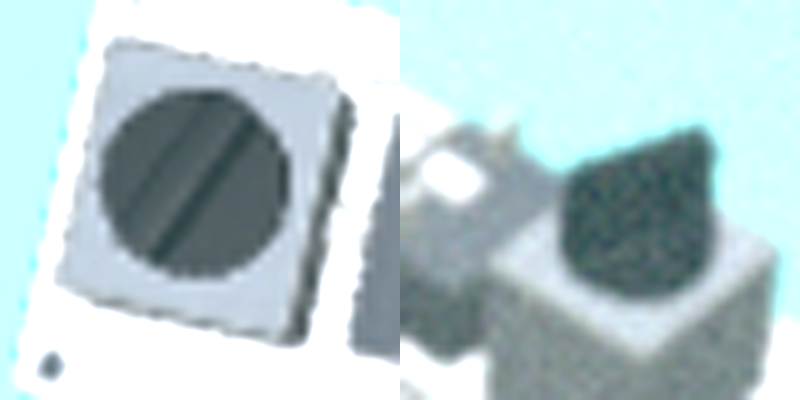

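The enlarged top crop shows the bar turned: its edge runs from (152,258) to (250,120), which means the knob is at about 0.40 rad already. The carriage edge at y ≈ +2 mm agrees. I turn the gripper to match and descend.

```bash
python3 -m crank '[[0.002,-0.001,0.03,0,0,0.13,0.04],[0.002,-0.001,0.07,0.002,0.004,0.3,0.04],[0.002,-0.001,0.1,0.003,0.005,0.395,0.04],[0.002,-0.001,0.1,0.003,0.005,0.395,0.04],[0.002,-0.001,0.1,0.003,0.005,0.395,0.04],[0.002,-0.001,0.1,0.003,0.005,0.395,0.04]]' 25; python3 - <<'E'
from h import *
print(readout.sense()['joint_pos'])
go((.569,.133,.105),-.2235-.4+np.pi,0)
E
```

```text
t: 17.82
ee_pos: [0.5702, 0.1329, 0.158]
eef_rot: [2.991, -0.959, 0.004]
contact_force: [0.1, -0.1, 0.4]
opening: 0.0403
gripper_force: 0.0
[ 6.26743171e-03  5.98042615e-02 -1.16543047e-01  1.39212786e+00
 -9.29270741e-04 -2.51471188e+00]
d [-0.0012  0.0007  0.053 ] rv [-0.001 -0.002  0.003] rows>= 0.8
```

```bash
python3 -m crank '[[-0.001,0.0005,0.02,0,0,0.003,0.04],[-0.001,0.0005,0.04,0,0,0.003,0.04],[-0.001,0.0005,0.05,0,0,0.003,0.04],[-0.001,0.0005,0.05,0,0,0.003,0.04],[-0.001,0.0005,0.05,0,0,0.003,0.04]]' 25; python3 -m crank '[[0,0,0,0,0,0,0.008],[0,0,0,0,0,0,0.008],[0,0,0,0,0,0,0.008],[0,0,0,0,0,0,0.008],[0,0,0,0,0,0,0.008]]' 25;  python3 - <<'E'
from h import *
s=readout.sense();print(s['joint_pos'],s['moment'])
E
```

```text
t: 18.45
ee_pos: [0.5684, 0.133, 0.1065]
eef_rot: [2.989, -0.965, 0.001]
contact_force: [-0.3, 0.1, -0.5]
opening: 0.0399
gripper_force: 0.0
t: 19.08
ee_pos: [0.569, 0.1337, 0.1069]
eef_rot: [-2.989, 0.964, -0.003]
contact_force: [2.4, 5.1, 0.7]
opening: 0.0113
gripper_force: 30.5
[ 6.91481596e-03  7.82975909e-02 -1.90708770e-01  1.29989550e+00
  4.34581455e-04 -2.51091060e+00] [ 0.73368669 -0.51299171  0.22231444]
```

```bash
python3 -m crank '[[0,-0.0008,0,0,0,0.1,0.008],[0,-0.0008,0,0,0,0.25,0.008],[0,-0.0008,0,0,0,0.4,0.008],[0,-0.0008,0,0,0,0.55,0.008],[0,-0.0008,0,0,0,0.7,0.008],[0,-0.0008,0,0,0,0.85,0.008],[0,-0.0008,0,0,0,1.0,0.008],[0,-0.0008,0,0,0,1.0,0.008],[0,-0.0008,0,0,0,1.0,0.008]]' 28;  python3 - <<'E'
from h import *
s=readout.sense();print(s['joint_pos'],s['moment'])
imaging.camera('scene');imaging.camera('top')
for c in('scene','top'):
    for t in('pointer','mark'): print(c,t,[(round(d['score'],2),np.round(d['position'],1)) for d in finder.mark_of(c,t)][:2])
E
```

```text
t: 20.2
ee_pos: [0.5699, 0.1342, 0.1069]
eef_rot: [-2.159, 2.279, -0.002]
contact_force: [5.7, 5.2, -1.7]
opening: 0.0116
gripper_force: 30.2
[ 7.89049860e-03  8.02574241e-02 -1.88679375e-01  1.29910396e+00
  4.90161266e-04 -1.50926323e+00] [ 0.84888622 -0.99178338 -0.23460622]
scene pointer [(0.5, array([297.1, 220.2]))]
scene mark [(0.7, array([298.1, 225.1]))]
top pointer [(0.8, array([269.1, 204.4])), (0.31, array([301.1, 211.8]))]
top mark [(0.58, array([263.4, 204.3]))]
```

```bash
cat >> h.py <<'E'
def gauge(name=None):
    s=readout.sense();print('q6',round(s['joint_pos'][5],3),'knob~',round(.4+s['joint_pos'][5]+2.511-s['joint_pos'][0]+.007,3),'Mz',round(s['moment'][2],3),'F',np.round(s['contact_force'],1))
    Rm=R.from_euler('z',-.2235).as_matrix();o=np.array([.5481,.0406,0]);ims=[]
    for c in('scene','top'):
        ims.append(imaging.camera(c));q={}
        for t in('pointer','mark'):
            L=[d for d in finder.mark_of(c,t) if d['score']>.3]
            if L: q[t]=Rm.T@(onz(c,L[0]['position'],.066)-o); print(c,t,round(L[0]['score'],2),np.round(L[0]['position'],1),np.round(q[t][:2]*1000,1))
        if len(q)==2: print(c,'pointer-mark y mm',round((q['pointer']-q['mark'])[1]*1000,1))
    h=cv2.cvtColor(ims[1],cv2.COLOR_BGR2HSV); m=cv2.inRange(h,(160,20,60),(180,160,255)); m[:,:275]=0;m[:,345:]=0;m[:170]=0;m[250:]=0
    n,l,st,c=cv2.connectedComponentsWithStats(m)
    if n>1:
        k=1+st[1:,4].argmax();ys,xs=np.nonzero(l==k);c,r=cv2.minEnclosingCircle(np.stack([xs,ys],1).astype(np.float32))
        print('jar nest xy',np.round((Rm.T@(onz('top',c,.116)-o))[:2]*1000+[0,83],1),round(r,1))
    if name:
        g=lambda im,p,k=8:np.clip(cv2.resize(im[p[1]-25:p[1]+25,p[0]-25:p[0]+25],None,fx=k,fy=k,interpolation=cv2.INTER_CUBIC).astype(float)*1.7,0,255).astype(np.uint8)
        cv2.imwrite(f'pics/{name}.png',np.hstack([g(ims[0],(297,222)),g(ims[1],(270,204))]))
E
python3 -m crank '[[-0.0006,-0.0008,0,0,0,0.1,0.008],[-0.0006,-0.0008,0,0,0,0.25,0.008],[-0.0006,-0.0008,0,0,0,0.4,0.008],[-0.0006,-0.0008,0,0,0,0.55,0.008],[-0.0006,-0.0008,0,0,0,0.7,0.008],[-0.0006,-0.0008,0,0,0,0.7,0.008],[-0.0006,-0.0008,0,0,0,0.7,0.008]]' 28;  python3 -c "
from h import *
gauge('g1')"
```

```text
t: 21.38
ee_pos: [0.5707, 0.1341, 0.1069]
eef_rot: [-1.247, 2.882, -0.003]
contact_force: [5.4, -0.0, -1.1]
opening: 0.0112
gripper_force: 30.3
q6 -0.808 knob~ 2.101 Mz -0.18 F [ 5.4 -0.  -1.1]
scene pointer 0.66 [297.4 222. ] [-0. 13.]
scene mark 0.93 [296.5 222.3] [ 2.9 11.9]
scene pointer-mark y mm 1.1
top pointer 0.58 [272.1 202.6] [ 4.6 -2.6]
top mark 0.58 [266.6 201.6] [ 4.1 11.8]
top pointer-mark y mm -14.3
jar nest xy [-0.4  4.9] 13.0
```

View pics/g1.png

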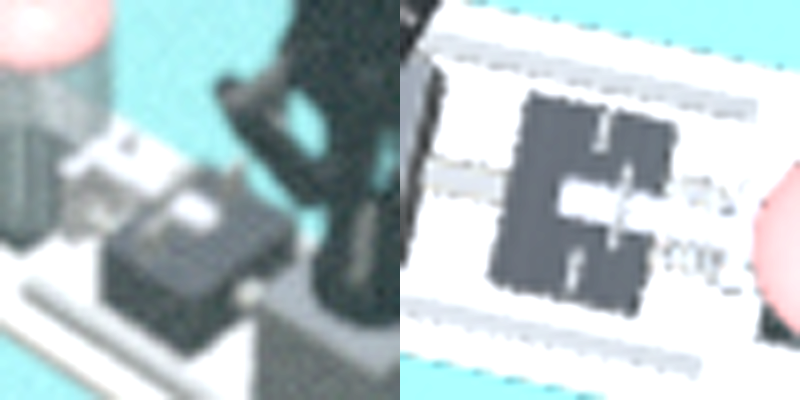

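The top half of the crop shows the ribs at (603,130) and (573,270) and the pointer bar at (620,205). The pointer is about 10.5 mm short of the mark, with the jaw just sliding the jar home.

```bash
cat >> h.py <<'E'
def prof():
    im=imaging.camera('top'); g=cv2.cvtColor(im,cv2.COLOR_BGR2GRAY).astype(np.float32); s=readout.sense()
    Rm=R.from_euler('z',-.2235).as_matrix();o=np.array([.5481,.0406,0]); ys=np.arange(-.03,.05,.0005); out={}
    for n,X in(('ptr',(-.012,-.011,-.010,-.009,.009,.010,.011,.012)),('ribL',(-.024,-.022,-.020,-.018)),('ribR',(.024,.022,.020,.018))):
        v=0
        for x in X:
            P=np.array([proj('top',o+Rm@[x,y,.066]) for y in ys],np.float32)
            v=v+cv2.remap(g,P[:,0].reshape(-1,1),P[:,1].reshape(-1,1),cv2.INTER_LINEAR).ravel()/len(X)
        out[n]=v
    # ribs: bright peak within the dark carriage
    res={}
    c=.029-.01*max(0,(s['joint_pos'][5]-s['joint_pos'][0]+2.918))-.0
    for n,v in out.items():
        lo=np.flatnonzero(v<85); seg=slice(lo[0],lo[-1]+1); w=np.clip(v[seg]-70,0,None); k=w.argmax(); a=slice(max(0,k-6),k+7)
        res[n]=(w[a]*ys[seg][a]).sum()/w[a].sum()*1000
    print({k:round(float(x),1) for k,x in res.items()},'ptr-mark',round(float(res['ptr']-(res['ribL']+res['ribR'])/2),1))
    return out
E
python3 -c "
from h import *
o=prof();print(o['ptr'].astype(int)[::2]);print(o['ribR'].astype(int)[::2])"
python3 -m crank '[[-0.0006,0,0,0,0,0.1,0.008],[-0.0006,0,0,0,0,0.25,0.008],[-0.0006,0,0,0,0,0.4,0.008],[-0.0006,0,0,0,0,0.4,0.008],[-0.0006,0,0,0,0,0.4,0.008]]' 28;  python3 -c "
from h import *
gauge();prof()"
```

```text
{'ptr': -3.4, 'ribL': 7.0, 'ribR': 6.9} ptr-mark -10.4
[139 142 140 139 139 141 142 138 133 132 138 141 132 119 100  84  73  70
  69  68  69  69  71  74  80  96 112 117 101  82  71  68  67  68  68  68
  67  67  67  67  68  68  68  67  67  66  66  65  65  65  66  66  66  67
  67  67  66  66  66  66  68  72  83  99 122 147 165 167 167 168 167 166
 165 166 168 169 168 168 168 166]
[172 172 172 172 172 172 172 172 171 171 170 167 159 140 110  81  70  68
  68  68  69  69  68  67  67  67  67  68  68  68  67  67  68  71  78  95
 113 120 108  91  78  71  68  67  67  67  67  66  66  66  67  67  67  67
  68  68  67  67  67  67  67  72  80  96 123 151 167 170 171 171 171 171
 171 171 171 171 171 171 171 171]
t: 22.35
ee_pos: [0.5711, 0.1338, 0.1069]
eef_rot: [-0.649, 3.072, -0.004]
contact_force: [4.7, -2.7, -0.2]
opening: 0.0112
gripper_force: 30.3
q6 -0.408 knob~ 2.502 Mz -0.173 F [ 4.7 -2.7 -0.2]
scene pointer 0.72 [295.5 218.3] [-8.6 -2.4]
scene mark 0.74 [293.3 218.1] [-4.6 -7.9]
scene pointer-mark y mm 5.6
top pointer 0.69 [273.1 207.9] [-8.2 -7.9]
top mark 0.9 [268.1 205.4] [-4.6  5.9]
top pointer-mark y mm -13.9
jar nest xy [-0.5  0.5] 13.0
{'ptr': -7.6, 'ribL': 2.7, 'ribR': 3.1} ptr-mark -10.5
```

```bash
python3 -m crank '[[-0.0003,-0.0006,0,0,0,0.1,0.008],[-0.0003,-0.0006,0,0,0,0.25,0.008],[-0.0003,-0.0006,0,0,0,0.4,0.008],[-0.0003,-0.0006,0,0,0,0.4,0.008],[-0.0003,-0.0006,0,0,0,0.4,0.008]]' 28;  python3 -c "
from h import *
gauge();prof()"
```

```text
t: 23.32
ee_pos: [0.5712, 0.1334, 0.1069]
eef_rot: [-0.029, 3.14, -0.004]
contact_force: [2.2, -4.3, 2.6]
opening: 0.0115
gripper_force: 30.6
q6 -0.011 knob~ 2.899 Mz -0.137 F [ 2.2 -4.3  2.6]
scene pointer 0.42 [293.6 218.3] [-4.6 -6.6]
scene mark 0.58 [291.9 220.2] [ 5.5 -4.7]
scene pointer-mark y mm -2.0
top pointer 0.5 [273.2 206.1] [-3.6 -7.2]
top mark 0.79 [268.5 206.3] [-6.7  4.4]
top pointer-mark y mm -11.7
jar nest xy [-0.3 -3.2] 13.1
{'ptr': -11.4, 'ribL': -1.2, 'ribR': 29.6} ptr-mark -25.6
```

```bash
python3 -m crank '[[0,-0.0004,0,0,0,0.1,0.008],[0,-0.0004,0,0,0,0.2,0.008],[0,-0.0004,0,0,0,0.3,0.008],[0,-0.0004,0,0,0,0.3,0.008],[0,-0.0004,0,0,0,0.3,0.008]]' 28;  python3 -c "
from h import *
gauge();o=prof();print(o['ribR'].astype(int)[::2])"
```

```text
t: 24.3
ee_pos: [0.5712, 0.133, 0.1069]
eef_rot: [0.44, 3.109, -0.003]
contact_force: [2.0, -5.1, 2.5]
opening: 0.0117
gripper_force: 30.6
q6 0.288 knob~ 3.199 Mz -0.173 F [ 2.  -5.1  2.5]
scene pointer 0.73 [294.6 219.2] [-3.6 -1.7]
scene mark 0.92 [291.9 218.7] [ 0.4 -9.3]
scene pointer-mark y mm 7.6
top pointer 0.76 [272.5 206.7] [-5.5 -5.8]
top mark 0.71 [273.  204.9] [-0.7 -6.1]
top pointer-mark y mm 0.3
jar nest xy [-0.4 -3.9] 13.0
{'ptr': -12.0, 'ribL': -4.2, 'ribR': -4.1} ptr-mark -7.8
[171 163 151 123  94  74  70  69  68  69  69  69  68  67  67  68  68  68
  68  68  67  69  73  79  92 110 121 110  89  75  70  68  67  67  67  66
  66  67  67  67  67  67  67  67  68  68  67  67  67  67  70  78  90 114
 143 164 170 171 171 171 171 171 171 171 170 170 170 169 166 161 156 148
 139 132 127 124 124 129 133 133]
```

```bash
python3 -m crank '[[-0.0004,-0.0005,0,0,0,0.1,0.008],[-0.0004,-0.0005,0,0,0,0.2,0.008],[-0.0004,-0.0005,0,0,0,0.3,0.008],[-0.0004,-0.0005,0,0,0,0.4,0.008],[-0.0004,-0.0005,0,0,0,0.5,0.008],[-0.0004,-0.0005,0,0,0,0.6,0.008],[-0.0004,-0.0005,0,0,0,0.6,0.008],[-0.0004,-0.0005,0,0,0,0.6,0.008]]' 30;  python3 -c "
from h import *
gauge();o=prof();prof()"
```

```text
t: 25.65
ee_pos: [0.5709, 0.1324, 0.1069]
eef_rot: [1.339, 2.84, -0.003]
contact_force: [-0.1, -5.5, 4.2]
opening: 0.0113
gripper_force: 31.0
q6 0.887 knob~ 3.799 Mz -0.094 F [-0.1 -5.5  4.2]
scene pointer 0.42 [289.8 217.6] [  1.1 -17.4]
scene mark 0.6 [291.9 217.3] [ -4.4 -13.5]
scene pointer-mark y mm -3.8
top pointer 0.77 [274.6 206.1] [ -2.9 -10.7]
top mark 0.85 [273.5 203.9] [ 2.  -6.8]
top pointer-mark y mm -4.0
jar nest xy [-0.4 -3.9] 13.0
{'ptr': -12.0, 'ribL': 26.0, 'ribR': -9.9} ptr-mark -20.0
{'ptr': -11.9, 'ribL': 25.5, 'ribR': -9.9} ptr-mark -19.7
```

```bash
python3 -m crank '[[0,-0.0003,0,0,0,0.08,0.008],[0,-0.0003,0,0,0,0.16,0.008],[0,-0.0003,0,0,0,0.22,0.008],[0,-0.0003,0,0,0,0.22,0.008],[0,-0.0003,0,0,0,0.22,0.008]]' 30;  python3 -c "
from h import *
gauge('g2');o=prof();prof()"
```

```text
t: 26.68
ee_pos: [0.5707, 0.1322, 0.1069]
eef_rot: [1.642, 2.676, -0.003]
contact_force: [-0.5, -5.3, 3.9]
opening: 0.0116
gripper_force: 31.0
q6 1.107 knob~ 4.019 Mz -0.003 F [-0.5 -5.3  3.9]
scene pointer 0.54 [291.7 218.5] [  0.1 -10.3]
scene mark 0.9 [292.8 219.7] [ 1.9 -4.2]
scene pointer-mark y mm -6.1
top pointer 0.61 [272.6 205.3] [-2.  -5.3]
top mark 0.67 [274.8 205.3] [ -0.8 -10.8]
top pointer-mark y mm 5.5
jar nest xy [-0.4 -3.9] 13.0
{'ptr': -12.0, 'ribL': -12.4, 'ribR': -12.1} ptr-mark 0.2
{'ptr': -12.0, 'ribL': -12.4, 'ribR': -12.1} ptr-mark 0.2
```

View pics/g2.png

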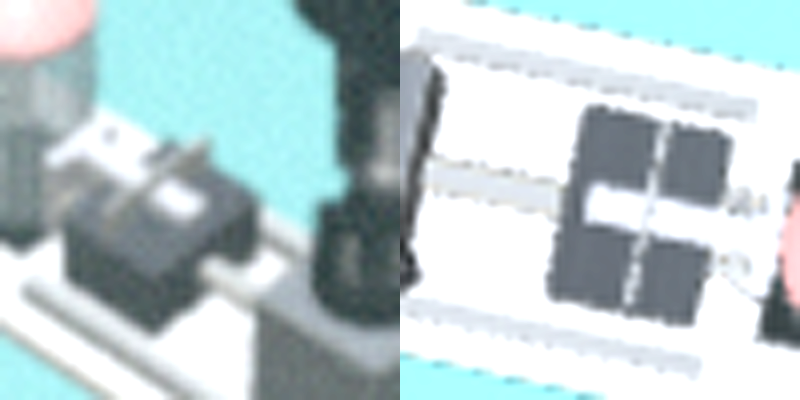

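The pointer bar and both ribs form one straight line, from crop (664,125) to (630,300), so the jaw is at the mark. I let go and rise.

```bash
python3 -m crank '[[0,0,0,0,0,0,0.02],[0,0,0,0,0,0,0.045],[0,0,0,0,0,0,0.045],[0,0,-0.03,0,0,0,0.045],[0,0,-0.08,0,0,0,0.045],[0,0,-0.13,0,0,0,0.045],[0,0,-0.13,0,0,0,0.045],[0,0,-0.13,0,0,0,0.045]]' 30;  python3 -c "
from h import *
gauge('g3');o=prof()
cv2.imwrite('pics/end.png',imaging.camera('scene'))"
```

```text
t: 28.08
ee_pos: [0.5704, 0.1332, 0.2357]
eef_rot: [-1.646, -2.676, 0.002]
contact_force: [-0.4, 0.5, 0.9]
opening: 0.0452
gripper_force: 0.0
q6 1.109 knob~ 4.021 Mz 0.012 F [-0.4  0.5  0.9]
scene pointer 0.56 [291.8 218.3] [ -0.8 -10.7]
scene mark 0.76 [289.5 219. ] [  6.5 -13.7]
scene pointer-mark y mm 3.0
top pointer 0.75 [269.9 129.6] [188.4  43.1]
top mark 0.75 [274.4 204. ] [ 2.3 -9.1]
top pointer-mark y mm 52.2
jar nest xy [-0.4 -3.9] 13.0
{'ptr': -12.0, 'ribL': -12.4, 'ribR': -12.1} ptr-mark 0.3
```

View pics/end.png

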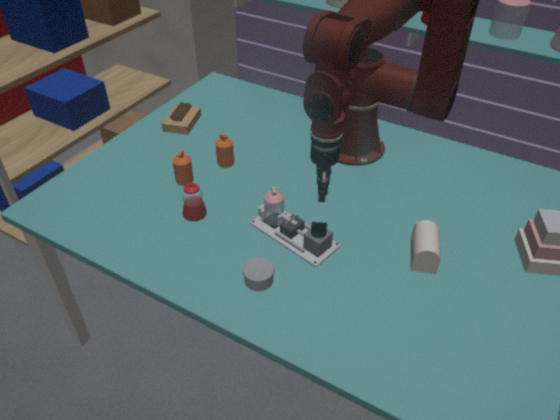

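The jar stands upright in the clamp at (274,203), the gripper is clear above the knob at (322,185), and the bank (194,203), mailbox (425,247), tin (259,274) and orange jars are where they were.

```bash
python3 -c "
from plant import workorder
print(workorder.hand_in())"
```

```text
the job is handed in; nothing more can be done
None
```

The jar stands upright in the clamp, gripped in the V with the pointer within about 0.3 mm of the mark; the robot is clear, the other goods look unmoved, and the job was handed in at about 28 s (no verdict was shown).

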